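# Stack the bearing-driver set on its stand

## Task

Put the bearing-driver set back together on its round wooden stand: the largest disc at the bottom, then the middle-sized disc, then the smallest, and the drive handle upright on top, each fully seated over the boss of the piece below it. Let go of everything, and do not disturb the tape measure, the caliper or the spring clamp.

Things in the scene. Friction and masses are not known exactly. Their poses are not given: they have to be found in the camera images.
- stand_top (a point): round light-wood stand, fixed to the bench, 100 mm across and 16 mm high, standing flat. This point is the centre of its flat top face (16 mm above the bench; z axis up). From that face rises a domed steel boss on the same axis: 6 mm high, 18 mm across at its root.
- disc_large_center (a point): largest of three loose aluminium discs, lying flat boss up on the bench: 66 mm across, flat body 22 mm high, weighs about 180 g. On top, in the middle, a domed boss like the stand's, 6 mm high, 18 mm across at its root. In the underside, in the middle, a round recess 28 mm across and 8 mm deep that goes over such a boss, so that the flat faces meet. The point is at the centre of the body, 11 mm above the underside (boss not counted); z axis up along the boss.
- disc_middle_center (a point): middle-sized aluminium disc, 52 mm across, about 120 g; otherwise the same as the largest (body 22 mm high, same boss and recess, point 11 mm above the underside).
- disc_small_center (a point): smallest aluminium disc, 38 mm across, about 70 g; otherwise the same as the largest (body 22 mm high, same boss and recess, point 11 mm above the underside).
- handle_center (a point): loose drive handle, standing upright on the bench, 80 mm high, about 140 g: a steel foot 36 mm across (its lowest 13 mm) with a recess 28 mm across and 8 mm deep in its underside, above it a straight round shaft 22 mm across up to the top, wooden from 17 to 66 mm above the underside and steel (the striking head) above that. The point is on its axis, 40 mm above the underside; z axis up towards the head.
- tape_measure: yellow tape measure standing on its foot, 36 x 84 x 62 mm; a bystander to be left where it is. Origin at the middle of its underside.
- caliper: steel caliper lying flat, 80 x 210 x 8 mm; a bystander to be left where it is. Origin at the middle of its underside.
- spring_clamp: orange spring clamp lying flat, 71 x 114 x 26 mm; a bystander to be left where it is. Origin at the middle of its underside.
Mind the look-alikes: they are no part of the job. Leave any green look-alike of the part that bears disc_small_center alone.

How it is judged:
At the end, for the whole second after the job is handed in: On the stand, from the bottom up: largest, middle, smallest disc, handle; each centred within 8 mm on the piece directly below, at its fully seated height within 3 mm, upright within 0.1 rad, and at rest (horizontal distance between disc_large_center and stand_top below 0.008 m and z of disc_large_center in the frame of stand_top between 0.008 and 0.014 m and angle between each of disc_large_center, disc_middle_center, disc_small_center, handle_center's own z axis and vertical below 0.1 rad and linear speed of each of disc_large, disc_middle, disc_small, handle below 0.01 m/s and angular speed of each of disc_large, disc_middle, disc_small, handle below 0.1 rad/s and horizontal distance between disc_middle_center and disc_large_center below 0.008 m and z of disc_middle_center in the frame of stand_top between 0.03 and 0.036 m and horizontal distance between disc_small_center and disc_middle_center below 0.008 m and z of disc_small_center in the frame of stand_top between 0.052 and 0.058 m and horizontal distance between handle_center and disc_small_center below 0.008 m and z of handle_center in the frame of stand_top between 0.103 and 0.109 m); the robot touches nothing.
It fails at once if the tape measure is moved more than 30 mm (distance of tape_measure from where it was at the start of the episode above 0.03 m).
It fails at once if the caliper is moved more than 30 mm (distance of caliper from where it was at the start of the episode above 0.03 m).
It fails at once if the spring clamp is moved more than 30 mm (distance of spring_clamp from where it was at the start of the episode above 0.03 m).
It also fails if it takes over 106 s, if anything falls off the work surface, if the arm or the gripper's body presses on something with over 40 N, if the wrist force passes 120 N, or if a joint passes its speed limit or range.

## Robot

A 6-joint arm with a two-finger parallel gripper is mounted at the origin on a cart in front of the work surface, level with it; the furniture and walls round the work are solid. World frame = base frame: x ahead of the robot, y to its left, z up, the work surface at z = 0. Lengths are in m, angles in rad, forces in N, time in s.
With the tool pointing down it reaches from about 0.225 to 0.875 m from the base axis. Payload 3.4 kg.
Tool frame: the origin (TCP) lies midway between the tips of the shut fingers; the grasp point (between the pads) lies 19 mm behind it; z points along the fingers, y is the direction in which the jaws open and shut (so a half turn about z gives the same grasp; the last joint's range is limited). The gripper opens to 85 mm and grips with 20 to 120 N. Pads are 22 mm wide; open, the fingers measure 114 mm over their backs; the gripper's body (76 mm by 85 mm) begins 54 mm behind the grasp point. The pads swing forward as they close: fully open they stand 13 mm farther back than shut.
Start: joints at [-1.417, 0.276, 1.505, -0, 1.361, -0.121], TCP at [0.156, -0.553, 0.204] pointing down, gripper open.
Joint ranges: [-2.89, 2.89], [-0.75, 2.08], [0.22, 2.7], [-1.18, 4.32], [0.11, 2.71], [-2.7, 2.7]. Speed limits (rad/s): [2.57, 2.57, 3.14, 3.14, 3.14, 3.14].

## Interface

Orientations are given as [roll, pitch, yaw] about the fixed x, y, z axes, in that order (R = Rz(yaw) Ry(pitch) Rx(roll)).
In Python, from station import robot, vision gives the robot as it stands. The module is installed in compiled form; this text tells all that it offers.
- The arm moves only by the shell command python3 -m crank 'ROWS' [FORCE]. ROWS is JSON, a list that holds one entry, the list of rows, each a list of 7 numbers: the closure in counts, from 0 (fully open) to 255 (shut), then the shift along the tool's x, y, z in mm, then the turn, a rotation vector about the tool's x, y, z in degrees. In form: [[[jaw, dx, dy, dz, ax, ay, az], ...]]. A call has 1 to 8 rows; each row shifts and turns the pose as measured when the row begins, along the tool's axes as they then stand; what a row does not reach is not made up. A row lasts 1/8 s, in which the tool goes at most 62.5 mm and 10.7 degrees, less where a joint would pass 70% of its speed; a pose out of reach is approached as far as the arm can. A call is refused whole if a number of a shift passes 62.5 or a number of a turn 10.7, either way. A call with a gripper value outside its range is refused whole. The fingers move at their own pace and stop on an object; FORCE is the grip in N (left out, the last holds). Time passes only in rows, so rows that do not move let the fingers close. It gives the time, the measured TCP pose, the force and the opening at its end, in the units of the state.
- robot.read_state(): the state, without advancing time (a new reading comes with each control period).
- vision.camera(name): name is "scene" or "top"; returns a dict with "frame" (480x640x3 uint8, blue, green, red), "camera_matrix" (3x3 intrinsics, pixels), "k1" (the pictures are not rectified: a ray, as slopes to the right and down, at radius r is drawn at 1 + k1 r^2 times it, then the intrinsics apply), "R" (3x3) and "t" (3): a world point X has camera coordinates R X + t. Camera axes: x right, y down, z forward; pixel columns grow to the right and rows downward; lengths in m; the calibration is good to about 2 mm. A picture is of the moment at which its call begins. There is no depth.
- robot.job_done(): hands the job in, once; it reports no verdict.
The state is a dict: "time_s": time; "qpos": joint angles; "joint_velocities": joint speeds; "effort": joint torques, N m; "tool_pos": TCP position; "tool_rot": TCP orientation; "ft_force": force on the tool from outside, world axes, zero at the start; "torque": the same for the moment, N m; "grip_width": finger opening in m.
Only numpy, scipy, OpenCV 4.12 (cv2) and the standard library are available. Lean on these libraries where they do the work, as an engineer would, in place of code of your own. Each camera call takes 0.05 s, during which the arm holds its last target. There are 200 camera calls.

## Working session

There is one attempt and no reset: what is moved stays moved. The work goes in short steps, Python scripts to look and compute and a shell command to move; the robot and the scene stay as the last step left them, time stands still between calls to the robot, and variables do not carry over. Pictures are saved under pics/ and viewed, about 12 in all and at most 16, crops included, and the job is handed in when it is done.

```bash
mkdir -p pics
python3 - <<'E'
from station import robot, vision
import cv2,numpy as np
for n in("scene","top"):
    c=vision.camera(n); cv2.imwrite(f"pics/{n}0.png",c["frame"])
    print(n,c["camera_matrix"],c["k1"],"pos",-np.array(c["R"]).T@np.array(c["t"]),np.round(c["R"],3).tolist())
print(robot.read_state())
E
```

```text
scene [[583.67338548   0.         321.14122311]
 [  0.         583.67338548 244.99498761]
 [  0.           0.           1.        ]] -0.15426169852411725 pos [-0.15592213  0.41161196  0.79695931] [[-0.445, -0.896, 0.001], [-0.595, 0.294, -0.748], [0.67, -0.334, -0.664]]
top [[492.72204093   0.         323.77609146]
 [  0.         492.72204093 236.70789439]
 [  0.           0.           1.        ]] -0.00465647980563769 pos [0.47491132 0.03054197 1.027135  ] [[0.004, -1.0, -0.012], [-0.995, -0.003, -0.097], [0.097, 0.013, -0.995]]
{'time_s': 0.1, 'qpos': array([-1.41701199e+00,  2.76540941e-01,  1.50596477e+00, -9.59136634e-06,
        1.36072246e+00, -1.21006214e-01]), 'joint_velocities': array([ 0.00012782, -0.00034027, -0.00181857,  0.00055618, -0.00079734,
        0.00136359]), 'effort': array([ 9.34191157e-04, -4.17699766e+01, -2.46404171e+01, -2.51892234e-04,
        5.75427388e-03, -1.68901416e-06]), 'tool_pos': array([ 0.15593402, -0.55293151,  0.20303766]), 'tool_rot': array([-3.13996797e+00, -1.88116060e-04,  2.74792401e-01]), 'ft_force': array([0.58438635, 0.96327949, 0.53620005]), 'torque': array([-0.00862284,  0.08956706,  0.01464471]), 'grip_width': 0.08554879883925004}
```

View pics/scene0.png

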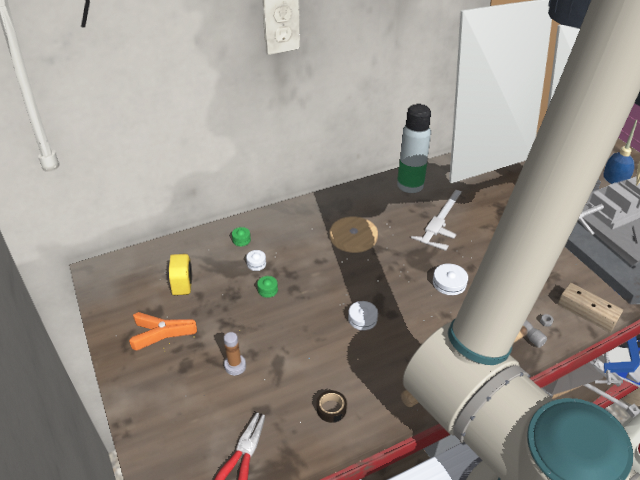

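View pics/top0.png

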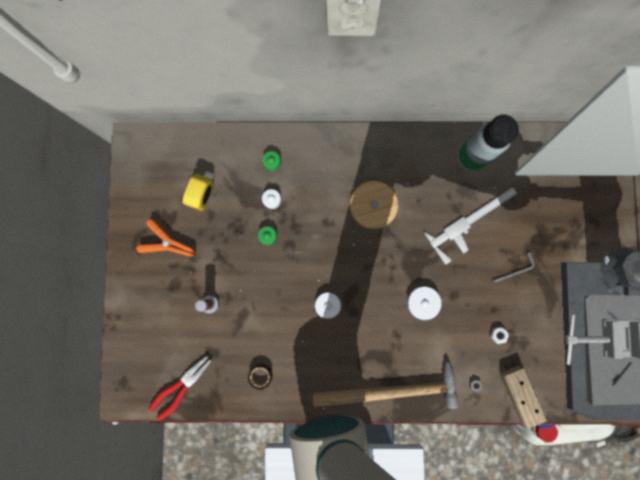

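The top view has the stand at (374,204), the large disc at (424,302), the middle at (328,305) and the handle at about (207,303). There are three candidates for the small disc: green at (271,160), silver at (271,199) and green at (267,235). The silver one fits, because the task says the green ones are look-alikes. I'll confirm it in a crop.

```bash
cat > h.py <<'E'
from station import robot, vision
import cv2,numpy as np
def ray(c,uv):
    K=c["camera_matrix"]; R=np.array(c["R"]);t=np.array(c["t"])
    d=(np.array(uv,float)-[K[0][2],K[1][2]])/K[0][0]; s=d.copy()
    for _ in range(20): s=d/(1+c["k1"]*(s@s))
    return -R.T@t, R.T@np.array([s[0],s[1],1.])
def onz(c,uv,z):
    o,d=ray(c,uv); return (o+d*(z-o[2])/d[2])[:2]
def proj(c,X):
    p=np.array(c["R"])@np.array(X)+np.array(c["t"]); s=p[:2]/p[2]; s=s*(1+c["k1"]*(s@s))
    K=c["camera_matrix"]; return s*K[0][0]+[K[0][2],K[1][2]]
def blob(c,seed,r,kind):
    f=c["frame"]; hsv=cv2.cvtColor(f,cv2.COLOR_BGR2HSV); H,S,V=cv2.split(hsv)
    m=((S<45)&(V>95)) if kind=="al" else ((H>8)&(H<25)&(S>95)&(V>60))
    w=np.zeros(m.shape,np.uint8); cv2.circle(w,tuple(int(v) for v in seed),r,1,-1)
    m=(m&(w>0)).astype(np.uint8)
    cs=cv2.findContours(m,cv2.RETR_EXTERNAL,cv2.CHAIN_APPROX_NONE)[0]
    h=cv2.convexHull(max(cs,key=cv2.contourArea)); return h
def edge_center(c,h,z):
    P=np.array([onz(c,p[0]+0.0,z) for p in h],np.float32); (x,y),r=cv2.minEnclosingCircle(P); return np.array([x,y,r])
E
python3 - <<'E'
from h import *
T=vision.camera("top");S=vision.camera("scene")
seeds=dict(large=((424,302),(450,278),.022),middle=((328,305),(363,315),.022),small=((271,199),(256,260),.022),stand=((374,204),(354,234),.016))
for n,(a,b,z) in seeds.items():
    for c,s,l in((T,a,"top"),(S,b,"scene")):
        try:
            h=blob(c,s,34 if n=="stand" else 22,"wood" if n=="stand" else "al"); e=cv2.fitEllipse(h)
            print(n,l,"bbox",cv2.boundingRect(h),"ellipse@mid",np.round(onz(c,e[0],z/2),4),"circle@top",np.round(edge_center(c,h,z),4))
        except Exception as ex: print(n,l,ex)
a=cv2.resize(T["frame"][130:330,190:450],None,fx=3,fy=3,interpolation=cv2.INTER_CUBIC)
cv2.imwrite("pics/crop1.png",a[:600,:780])
b=cv2.resize(S["frame"][215:390,160:400],None,fx=3.3,fy=3.3,interpolation=cv2.INTER_CUBIC)
cv2.imwrite("pics/crop2.png",b)
E
```

```text
large top bbox (406, 286, 37, 36) ellipse@mid [ 0.4382 -0.1619] circle@top [ 0.4393 -0.1596  0.0367]
large scene bbox (433, 263, 36, 33) ellipse@mid [ 0.4396 -0.1615] circle@top [ 0.4325 -0.1534  0.0446]
middle top bbox (314, 292, 26, 26) ellipse@mid [0.4337 0.0371] circle@top [0.4339 0.037  0.0272]
middle scene bbox (348, 301, 30, 30) ellipse@mid [0.4347 0.0351] circle@top [0.4267 0.0403 0.0353]
small top bbox (260, 189, 23, 21) ellipse@mid [0.6535 0.1537] circle@top [0.6527 0.1521 0.0237]
small scene bbox (234, 238, 41, 38) ellipse@mid [0.6653 0.1521] circle@top [0.6532 0.1493 0.054 ]
stand top bbox (350, 181, 48, 48) ellipse@mid [ 0.6425 -0.0597] circle@top [ 0.6415 -0.0586  0.05  ]
stand scene OpenCV(4.12.0) /io/opencv/modules/imgproc/src/shapedescr.cpp:361: error: (-201:Incorrect size of input array) There should be at least 5 points to fit the ellipse in function 'fitEllipseNoDirect'
```

View pics/crop1.png

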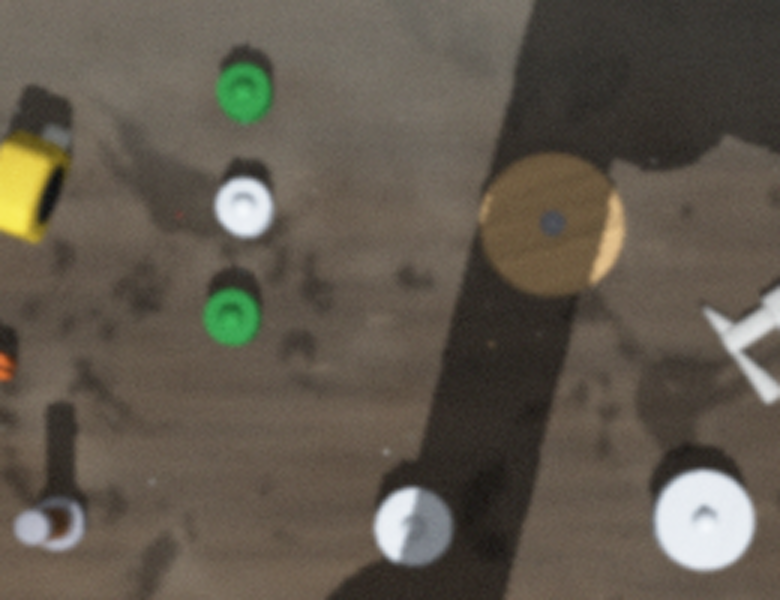

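View pics/crop2.png

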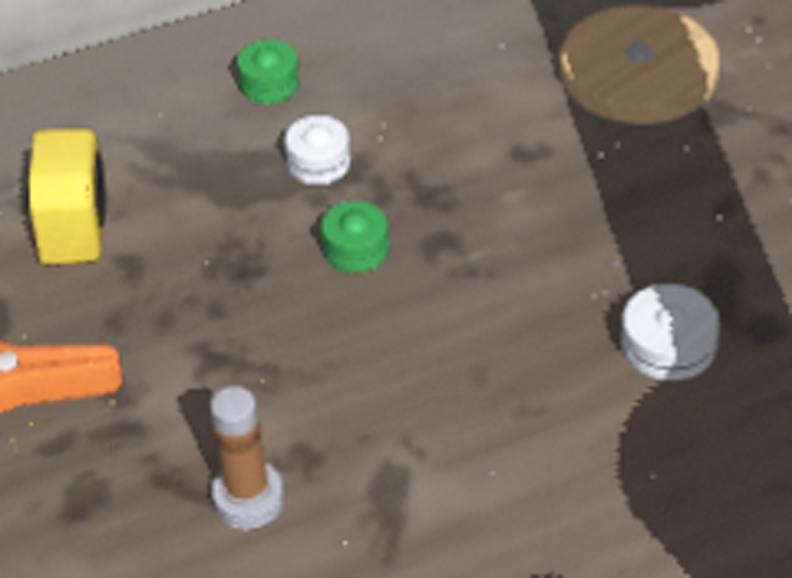

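The crops confirm it: the silver small disc is at crop1 (244,207), with a green look-alike on each side. In crop1 the boss and rim centres are at (704,520) for the large disc, (413,526) for the middle disc and (552,223) for the stand boss. The handle head is at (33,527). In crop2 the head is at (233,403).

Run:
```python
from h import *
T=vision.camera("top");S=vision.camera("scene")
g=lambda x,y:(190+x/3-.33,130+y/3-.33); k=lambda x,y:(160+x/3.3-.35,215+y/3.3-.35)
for n,p,z in(("large",g(704,520),.022),("middle",g(413,526),.022),("small",g(244,207),.022),("stand",g(552,223),.020),("head",g(33,527),.08),("foot",g(57,524),.013),("greenfar",g(244,92),.022),("greennear",g(232,317),.022)): print(n,np.round(onz(T,p,z),4))
for n,p,z in(("middle",k(670,325),.022),("small",k(317,142),.022),("smallboss",k(317,135),.027),("stand",k(639,52),.020),("standrim",k(640,65),.016),("head",k(233,403),.08),("foot",k(247,488),.013)): print("S",n,np.round(onz(S,p,z),4))
```

```text
large [ 0.4394 -0.1601]
middle [0.4345 0.0357]
small [0.652  0.1529]
stand [ 0.6416 -0.0593]
head [0.435  0.2776]
foot [0.4343 0.2787]
greenfar [0.7329 0.1541]
greennear [0.5757 0.16  ]
S middle [0.4304 0.0371]
S small [0.6494 0.1535]
S smallboss [0.6498 0.1529]
S stand [ 0.6394 -0.0586]
S standrim [ 0.6321 -0.0555]
S head [0.4353 0.2775]
S foot [0.4353 0.2777]
```

```bash
python3 -m crank '[[[0,0,0,0,0,0,8],[0,0,0,0,0,0,8],[0,10,-50,0,0,0,0],[0,20,-50,0,0,0,0],[0,30,-50,0,0,0,0],[0,40,-50,0,0,0,0],[0,40,-50,0,0,0,0],[0,0,0,0,0,0,0]]]' 40
```

```text
time_s: 1.3
tool_pos: [0.2996, -0.3037, 0.2026]
tool_rot: [-3.142, -0.002, -0.017]
ft_force: [-0.5, 0.7, -0.1]
grip_width: 0.0854
```

```bash
python3 -m crank '[[[0,45,-48,0,0,0,-1],[0,47,-48,20,0,0,0],[0,47,-48,40,0,0,0],[0,0,0,50,0,0,0],[0,0,0,30,0,0,0],[0,0,0,0,0,0,0]]]'
cat > look.py <<'E'
import sys
from h import *
x,y,z,n,cam=*map(float,sys.argv[1:4]),sys.argv[4],sys.argv[5]
s=float(sys.argv[6]) if len(sys.argv)>6 else 5
c=vision.camera(cam); p=proj(c,(x,y,z)); hw,hh=int(390/s),int(290/s)
u,v=[int(min(max(a,b),L-b)) for a,b,L in((p[0],hw,640),(p[1],hh,480))]
cv2.imwrite(f"pics/{n}.png",cv2.resize(c["frame"][v-hh:v+hh,u-hw:u+hw],None,fx=s,fy=s,interpolation=cv2.INTER_CUBIC)); print("origin",u-hw,v-hh,s,"centre px",p)
E
python3 look.py .439 -.16 .03 l1 scene
```

```text
time_s: 2.05
tool_pos: [0.4279, -0.1844, 0.0704]
tool_rot: [3.131, -0.008, -0.003]
ft_force: [0.8, -1.1, 0.9]
grip_width: 0.0856
origin 373 214 5 centre px [451.02292692 272.27438017]
```

View pics/l1.png

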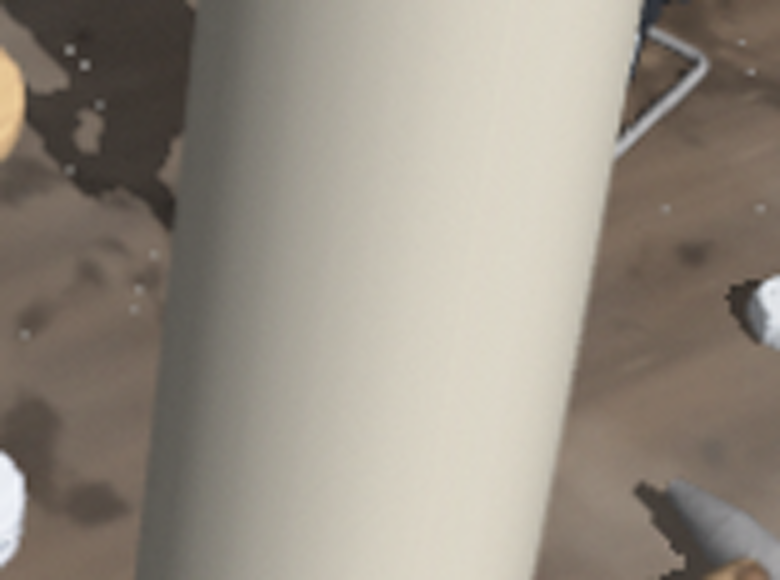

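```bash
python3 -m crank '[[[0,11,-24.5,0,0.6,-0.5,0],[0,0,0,0,0,0,0],[0,0,0,0,0,0,0]]]'
```

```text
time_s: 2.48
tool_pos: [0.4425, -0.1649, 0.0755]
tool_rot: [3.134, -0.008, -0.006]
ft_force: [0.2, -0.7, 1.0]
grip_width: 0.0854
```

```bash
python3 -m crank '[[[0,-3,-5,20,0.5,-0.5,0],[0,0,0,20,0,0,0],[0,0,0,15,0,0,0],[0,0,0,0,0,0,0],[0,0,0,0,0,0,0]]]'
```

```text
time_s: 3.1
tool_pos: [0.4418, -0.1659, 0.0239]
tool_rot: [3.136, -0.008, -0.009]
ft_force: [-0.5, -0.3, 0.3]
grip_width: 0.0853
```

```bash
python3 -m crank '[[[0,-3,-7,0,0.4,-0.5,-0.5],[0,0,0,0,0,0,0]]]'; python3 look.py .439 -.16 .03 l2 top
```

```text
time_s: 3.35
tool_pos: [0.4393, -0.1591, 0.0251]
tool_rot: [-3.141, -0.001, -0.001]
ft_force: [-0.4, 0.2, 0.4]
grip_width: 0.0853
origin 347 245 5 centre px [425.03686983 303.33443357]
```

View pics/l2.png

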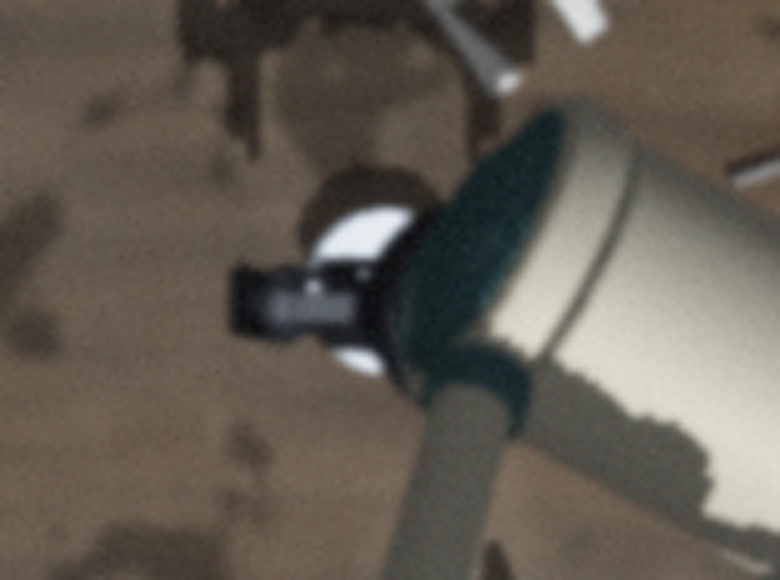

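The open gripper straddles the large disc: the left finger is at (270,300) and the disc's rim shows in front and behind, both centred. Lowering.

```bash
python3 -m crank '[[[0,0,0,10,0,0,0],[0,0,0,10,0,0,0],[0,0,0,8,0,0,0],[0,0,0,0,0,0,0]]]'
```

```text
time_s: 3.9
tool_pos: [0.4394, -0.1591, -0.0051]
tool_rot: [-3.141, -0.001, -0.0]
ft_force: [-0.5, 0.5, 0.7]
grip_width: 0.0857
```

Slightly low. I'll go up 2 mm and close.

```bash
python3 -m crank '[[[0,0,0,-2,0,0,0],[255,0,0,0,0,0,0],[255,0,0,0,0,0,0],[255,0,0,0,0,0,0],[255,0,0,0,0,0,0],[255,0,0,0,0,0,0]]]' 50
```

```text
time_s: 4.65
tool_pos: [0.4416, -0.1608, -0.0001]
tool_rot: [3.139, -0.005, 0.001]
ft_force: [-4.3, 0.1, 16.4]
grip_width: 0.0001
```

```bash
python3 -m crank '[[[255,0,0,-20,0,0,0],[255,0,0,-50,0,0,0],[255,0,0,-50,0,0,0],[255,-50,0,-20,0,0,0],[255,-50,0,0,0,0,0],[255,0,0,0,0,0,0]]]'; python3 look.py .439 -.16 .03 l3 top 3
```

```text
time_s: 5.4
tool_pos: [0.3394, -0.161, 0.1452]
tool_rot: [3.136, -0.008, 0.002]
ft_force: [0.6, 0.0, -0.4]
grip_width: 0.0
origin 295 207 3.0 centre px [425.03686983 303.33443357]
```

View pics/l3.png

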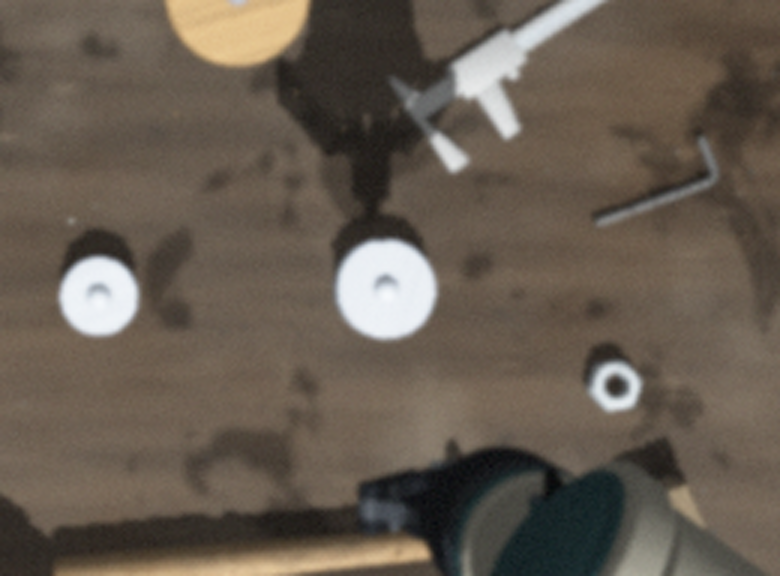

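The large disc is still at about (424,303), so the jaws shut on air or slid off it. I'll compare the fingertips in both pictures with the reported TCP.

Run:
```python
from h import *
T=vision.camera("top");S=vision.camera("scene")
h=blob(T,(424,302),24,"al");e=cv2.fitEllipse(h);print(e,onz(T,e[0],.011),edge_center(T,h,.022))
p=robot.read_state()["tool_pos"]
out=[]
for c in(T,S):
    f=c["frame"].copy(); q=proj(c,p); print(q)
    u,v=int(q[0]),int(q[1]); u=min(max(u,65),575);v=min(max(v,95),385)
    g=cv2.resize(f[v-95:v+95,u-65:u+65],None,fx=3,fy=3,interpolation=cv2.INTER_CUBIC)
    for zz in(0,-.02,.019,.04): 
        w=proj(c,p+[0,0,zz]); cv2.circle(g,(int((w[0]-u+65)*3),int((w[1]-v+95)*3)),3,(0,0,255) if zz==0 else (0,255,255),-1)
    out.append(g)
cv2.imwrite("pics/tcp.png",np.hstack(out))
```

```text
((423.0431213378906, 303.3208923339844), (34.92082977294922, 36.32246398925781), 86.71231842041016) [ 0.43832546 -0.15957088] [ 0.43927404 -0.15712206  0.03704958]
[439.97860353 360.82042076]
[495.99808154 257.9268017 ]
```

View pics/tcp.png

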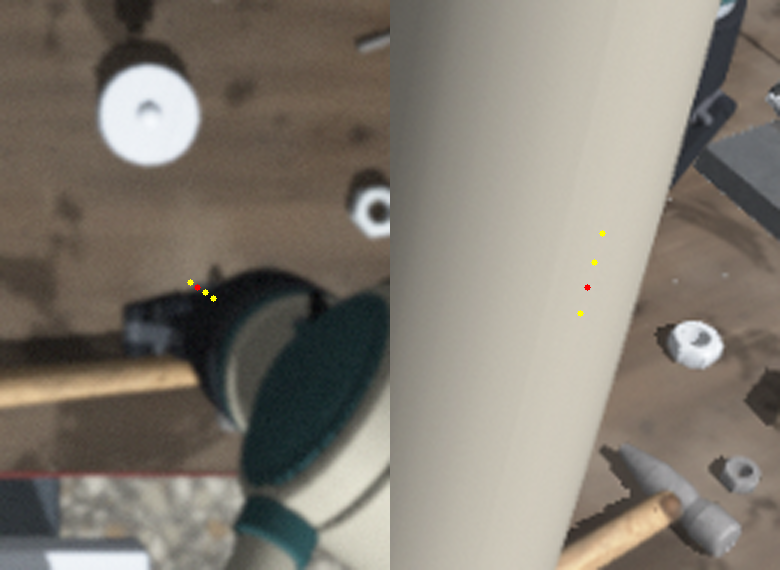

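```bash
python3 -m crank '[[[255,10,0,40,0.3,-0.5,0],[255,10,0,40,0,0,0],[255,0,0,0,0,0,0],[255,0,0,0,0,0,0]]]'; python3 -m crank '[[[255,0,0,20,0,0,0],[255,0,0,5,0,0,0],[255,0,0,0,0,0,0]]]'; python3 -m crank '[[[255,0,0,10,0,0,0],[255,0,0,0,0,0,0]]]'
```

```text
time_s: 6.05
tool_pos: [0.3703, -0.1648, 0.0646]
tool_rot: [3.138, -0.006, 0.006]
ft_force: [-0.1, 0.6, 0.3]
grip_width: 0.0002
time_s: 6.42
tool_pos: [0.3734, -0.1667, 0.0427]
tool_rot: [3.134, -0.011, 0.006]
ft_force: [0.2, -0.3, 0.6]
grip_width: 0.0003
time_s: 6.68
tool_pos: [0.3744, -0.1674, 0.0335]
tool_rot: [3.133, -0.014, 0.006]
ft_force: [-0.6, 0.8, 0.2]
grip_width: -0.0001
```

Run:
```python
from h import *
T=vision.camera("top"); S=vision.camera("scene")
g=[cv2.resize(T["frame"][255:445,360:490],None,fx=3,fy=3,interpolation=cv2.INTER_CUBIC),cv2.resize(S["frame"][200:390,430:560],None,fx=3,fy=3,interpolation=cv2.INTER_CUBIC)]
cv2.imwrite("pics/tcp2.png",np.hstack(g)); print(robot.read_state()["qpos"],robot.read_state()["tool_pos"])
```

```text
[-5.90936929e-01  2.02556774e-01  2.10556820e+00  5.74455592e-04
  8.15698507e-01  9.73031575e-01] [ 0.37488021 -0.16774244  0.03386491]
```

View pics/tcp2.png

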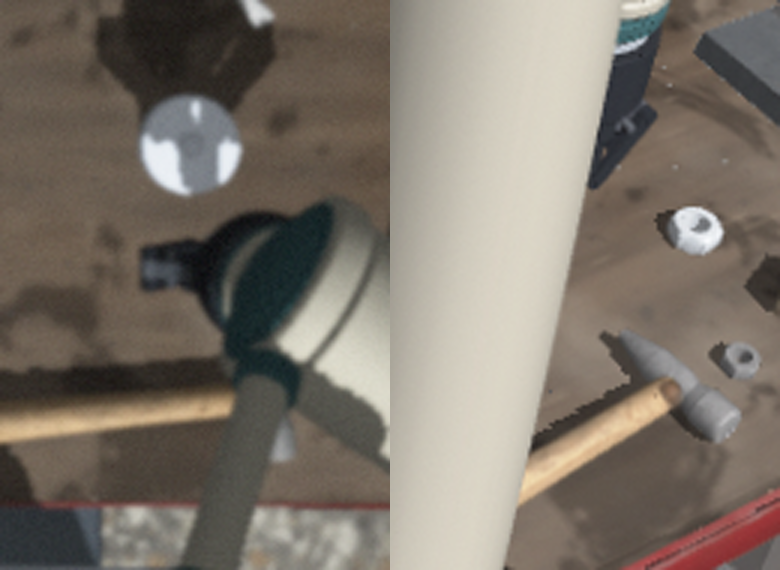

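The view shows shut fingers clear of the hammer, with the tip above bare bench. I'll probe down for the bench.

```bash
for i in 1; do python3 -m crank '[[[255,0,0,10,0.5,-0.8,0],[255,0,0,0,0,0,0]]]';python3 -m crank '[[[255,0,0,7,0,0,0],[255,0,0,0,0,0,0]]]';python3 -m crank '[[[255,0,0,5,0,0,0],[255,0,0,0,0,0,0]]]';python3 -m crank '[[[255,0,0,4,0,0,0]]]';python3 -m crank '[[[255,0,0,4,0,0,0]]]';done | grep -v time
```

```text
tool_pos: [0.3753, -0.1681, 0.0235]
tool_rot: [3.141, -0.001, 0.006]
ft_force: [-0.1, -0.7, -0.5]
grip_width: -0.0003
tool_pos: [0.3752, -0.168, 0.0157]
tool_rot: [3.141, 0.0, 0.006]
ft_force: [0.0, 0.5, 0.1]
grip_width: -0.0001
tool_pos: [0.3751, -0.1679, 0.0103]
tool_rot: [3.141, 0.0, 0.006]
ft_force: [0.5, -0.1, 0.5]
grip_width: 0.0
tool_pos: [0.3754, -0.1681, 0.0063]
tool_rot: [3.141, -0.0, 0.006]
ft_force: [0.4, 0.6, 0.3]
grip_width: -0.0
tool_pos: [0.3753, -0.1681, 0.0021]
tool_rot: [3.141, -0.001, 0.006]
ft_force: [0.5, -0.0, 0.4]
grip_width: -0.0002
```

```bash
python3 -m crank '[[[0,0,0,-35,0,0,0],[0,0,0,-35,0,0,0],[0,32,-5,0,0,0,0],[0,32,-5,0,0,0,0],[0,0,0,0,0,0,0]]]';python3 -m crank '[[[0,0,0,0,0.3,-0.5,0.3],[0,0,0,0,0,0,0]]]'
```

```text
time_s: 8.4
tool_pos: [0.4402, -0.1573, 0.0731]
tool_rot: [-3.142, 0.0, 0.005]
ft_force: [-0.8, 0.5, -1.4]
grip_width: 0.0852
time_s: 8.65
tool_pos: [0.4381, -0.1567, 0.0723]
tool_rot: [-3.135, 0.013, -0.0]
ft_force: [-0.2, -0.1, 0.3]
grip_width: 0.0854
```

```bash
python3 -m crank '[[[0,1,2,0,-0.4,0.7,0],[0,0,0,0,0,0,0]]]';python3 -m crank '[[[0,0,0,25,0,0,0],[0,0,0,20,0,0,0],[0,0,0,15,0,0,0],[0,0,0,0,0,0,0]]]'
```

```text
time_s: 8.9
tool_pos: [0.4376, -0.1588, 0.072]
tool_rot: [3.141, 0.001, -0.001]
ft_force: [-1.0, 0.4, -0.1]
grip_width: 0.0853
time_s: 9.4
tool_pos: [0.437, -0.1595, 0.0113]
tool_rot: [3.14, -0.001, -0.002]
ft_force: [0.5, 0.1, 0.2]
grip_width: 0.0855
```

```bash
python3 -m crank '[[[0,1,0,11,0,0,0],[0,0,0,0,0,0,0]]]';python3 -m crank '[[[60,0,0,0,0,0,0]]]' 30;python3 -m crank '[[[60,0,0,0,0,0,0]]]';python3 -m crank '[[[75,0,0,0,0,0,0]]]';python3 -m crank '[[[75,0,0,0,0,0,0]]]'
```

```text
time_s: 9.65
tool_pos: [0.4387, -0.1599, 0.0006]
tool_rot: [3.139, -0.002, -0.003]
ft_force: [0.2, -0.2, 1.0]
grip_width: 0.0852
time_s: 9.78
tool_pos: [0.439, -0.1601, 0.0009]
tool_rot: [3.139, -0.003, -0.003]
ft_force: [-0.6, -0.7, -0.2]
grip_width: 0.0698
time_s: 9.9
tool_pos: [0.4393, -0.1602, 0.0012]
tool_rot: [3.139, -0.004, -0.003]
ft_force: [0.4, -0.5, -0.1]
grip_width: 0.0653
time_s: 10.02
tool_pos: [0.4395, -0.1603, 0.0015]
tool_rot: [3.138, -0.004, -0.003]
ft_force: [0.2, -1.0, 0.2]
grip_width: 0.0602
time_s: 10.15
tool_pos: [0.4396, -0.1604, 0.0016]
tool_rot: [3.138, -0.004, -0.003]
ft_force: [1.0, 0.3, 0.0]
grip_width: 0.0602
```

Run:
```python
from h import *
T=vision.camera("top"); S=vision.camera("scene")
g=[cv2.resize(T["frame"][240:370,360:490],None,fx=3,fy=3,interpolation=cv2.INTER_CUBIC),cv2.resize(S["frame"][200:330,370:500],None,fx=3,fy=3,interpolation=cv2.INTER_CUBIC)]
cv2.imwrite("pics/g1.png",np.hstack(g))
```

```text
(no output)
```

View pics/g1.png

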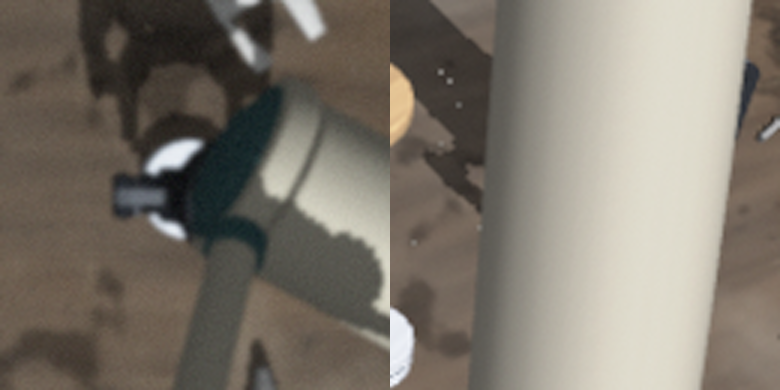

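The picture settles it. The finger's shadow starts well away from the finger, roughly 35–40 mm of height, so the tips are above the disc and the reported z reads about 28 mm low. The first "closing" just pinched on top of the boss. I'll open and feel for the bench around the disc.

```bash
python3 -m crank '[[[0,0,0,0,0.2,-0.2,0],[0,0,0,0,0,0,0],[0,0,0,0,0,0,0]]]';python3 -m crank '[[[0,0,0,8,0,0,0],[0,0,0,8,0,0,0]]]';python3 -m crank '[[[0,0,0,8,0,0,0],[0,0,0,0,0,0,0]]]'
```

```text
time_s: 10.62
tool_pos: [0.4396, -0.1604, 0.0016]
tool_rot: [-3.141, -0.001, -0.003]
ft_force: [0.6, 0.2, 0.7]
grip_width: 0.0855
time_s: 10.88
tool_pos: [0.44, -0.1606, -0.0149]
tool_rot: [3.141, -0.002, -0.003]
ft_force: [-0.7, 0.3, -0.4]
grip_width: 0.0853
time_s: 11.12
tool_pos: [0.4391, -0.1601, -0.0246]
tool_rot: [-3.141, 0.001, -0.003]
ft_force: [0.1, 0.3, 0.2]
grip_width: 0.0853
```

```bash
python3 -m crank '[[[0,0,0,6,0,0,0]]]';python3 -m crank '[[[0,0,0,3,0,0,0]]]';python3 -m crank '[[[0,0,0,3,0,0,0]]]';python3 -m crank '[[[0,0,0,2,0,0,0]]]'
```

```text
time_s: 11.25
tool_pos: [0.4395, -0.1603, -0.0307]
tool_rot: [-3.141, -0.0, -0.003]
ft_force: [0.4, 0.7, -0.6]
grip_width: 0.0858
time_s: 11.38
tool_pos: [0.4393, -0.1602, -0.0341]
tool_rot: [-3.141, 0.0, -0.003]
ft_force: [-0.1, -0.3, -0.4]
grip_width: 0.0852
time_s: 11.5
tool_pos: [0.4394, -0.1603, -0.0373]
tool_rot: [-3.141, -0.0, -0.003]
ft_force: [-0.8, 1.0, -0.0]
grip_width: 0.0854
time_s: 11.62
tool_pos: [0.4394, -0.1603, -0.0394]
tool_rot: [-3.141, -0.0, -0.003]
ft_force: [0.9, 0.2, -0.2]
grip_width: 0.0849
```

```bash
for i in 1; do python3 -m crank '[[[0,0,0,2,0,0,0]]]';python3 -m crank '[[[0,0,0,2,0,0,0]]]'; done | egrep 'pos|ft_'
```

```text
tool_pos: [0.4395, -0.1603, -0.0408]
ft_force: [-4.7, 3.1, 26.0]
tool_pos: [0.4396, -0.1604, -0.0408]
ft_force: [-5.7, 3.5, 32.8]
```

The bench is at reported z ≈ -0.0405 with the jaws open, so true TCP z ≈ reported + 27.5 mm. I'll raise 9 mm and grip.

```bash
python3 -m crank '[[[0,0,0,-9,0,0,0],[0,0,0,0,0,0,0]]]';python3 -m crank '[[[120,0,0,0,0,0,0],[120,0,0,0,0,0,0],[120,0,0,0,0,0,0],[120,0,0,0,0,0,0]]]' 60
```

```text
time_s: 12.12
tool_pos: [0.4402, -0.1607, -0.0307]
tool_rot: [3.141, -0.002, -0.002]
ft_force: [0.6, 0.1, 0.1]
grip_width: 0.085
time_s: 12.62
tool_pos: [0.4401, -0.1606, -0.0302]
tool_rot: [3.141, -0.002, -0.002]
ft_force: [-1.6, 0.1, 5.0]
grip_width: 0.0638
```

```bash
python3 -m crank '[[[120,0,0,-30,0,0,0],[120,0,0,-30,0,0,0],[120,45,-25,0,0,0,0],[120,50,-25,0,0,0,0],[120,50,-25,0,0,0,0],[120,40,-20,0,0,0,0],[120,0,0,0,0,0,0]]]'; python3 look.py .6412 -.059 .05 p1 top
```

```text
time_s: 13.5
tool_pos: [0.6269, -0.0625, 0.0242]
tool_rot: [-3.138, 0.008, -0.005]
ft_force: [-0.8, 0.2, -2.2]
grip_width: 0.0639
origin 296 143 5 centre px [374.85349389 201.75071361]
```

View pics/p1.png

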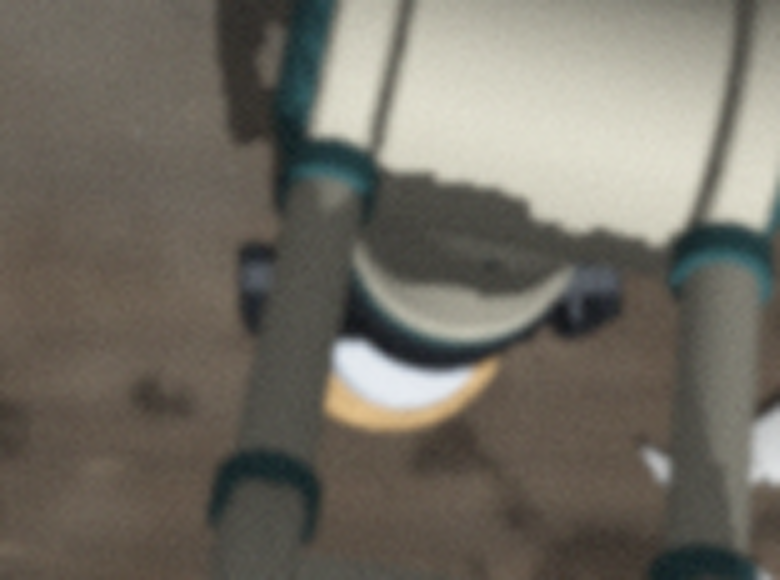

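The disc is held, its near rim showing at about (400,410) in front of the gripper with the stand below. I'll measure the disc's offset from the TCP off that rim.

Run:
```python
from h import *
T=vision.camera("top"); p=robot.read_state()["tool_pos"]; print(p)
g=lambda x,y:(296+x/5-.4,143+y/5-.4)
for zt in(.078,.056):
  for q in((335,383),(370,402),(405,410),(440,400),(465,378)): print(zt,np.round(onz(T,g(*q),zt)-p[:2],4))
for q in((330,412),(385,431),(440,415),(490,370)): print("stand",np.round(onz(T,g(*q),.016)-[.6412,-.059],4), np.linalg.norm(onz(T,g(*q),.016)-[.6412,-.059]))
```

```text
[ 0.6227943  -0.06351961  0.02389197]
0.078 [-0.0207  0.031 ]
0.078 [-0.0281  0.0175]
0.078 [-0.0312  0.004 ]
0.078 [-0.0272 -0.0096]
0.078 [-0.0186 -0.0194]
0.056 [-0.0177  0.0296]
0.056 [-0.0253  0.0157]
0.056 [-0.0284  0.0019]
0.056 [-0.0244 -0.012 ]
0.056 [-0.0156 -0.022 ]
stand [-0.0428  0.0245] 0.04936526894629905
stand [-0.0507  0.0019] 0.050718644475939816
stand [-0.044  -0.0208] 0.04866747322301609
stand [-0.0252 -0.0416] 0.04866038253475019
```

```bash
python3 -m crank '[[[120,0,0,0,-0.2,0.4,0],[120,0,0,0,0,0,0]]]'
```

```text
time_s: 13.85
tool_pos: [0.6196, -0.0644, 0.0229]
tool_rot: [3.141, 0.009, -0.008]
ft_force: [0.6, -0.0, -1.9]
grip_width: 0.0642
```

```bash
python3 -m crank '[[[120,20,-3,0,0,0.5,-0.4],[120,0,0,0,0,0,0]]]';python3 -m crank '[[[120,0,0,0,0,0,0],[120,0,0,0,0,0,0]]]'
```

```text
time_s: 14.1
tool_pos: [0.6407, -0.0624, 0.0234]
tool_rot: [3.141, -0.001, -0.002]
ft_force: [-0.8, 0.4, -1.8]
grip_width: 0.0639
time_s: 14.35
tool_pos: [0.6406, -0.0625, 0.0234]
tool_rot: [3.141, -0.001, -0.002]
ft_force: [0.1, -0.1, -1.1]
grip_width: 0.0642
```

```bash
python3 -m crank '[[[120,0,-1.5,12,0,0,0],[120,0,0,12,0,0,0],[120,0,0,8,0,0,0],[120,0,0,0,0,0,0]]]';python3 -m crank '[[[120,0,0,3,0,0,0]]]'
```

```text
time_s: 14.85
tool_pos: [0.6393, -0.0606, -0.0119]
tool_rot: [-3.141, 0.002, -0.002]
ft_force: [0.2, -0.5, -1.5]
grip_width: 0.0635
time_s: 14.98
tool_pos: [0.6397, -0.0607, -0.0143]
tool_rot: [3.142, 0.001, -0.002]
ft_force: [-4.2, 0.6, 22.6]
grip_width: 0.064
```

It made contact at exactly the seated height (-0.0142 expected). Releasing and going up.

```bash
python3 -m crank '[[[0,0,0,0,0,0,0],[0,0,0,0,0,0,0],[0,0,0,0,0,0,0],[0,0,0,-30,0,0,0],[0,0,0,-30,0,0,0],[0,-40,-15,-10,0,0,0],[0,-50,-25,0,0,0,0],[0,-50,-25,0,0,0,0]]]';python3 -m crank '[[[0,-40,-25,0,0,0,0],[0,-10,0,0,0,0,0],[0,0,0,0,0,0,0]]]'
python3 - <<'E'
from h import *
T=vision.camera("top"); cv2.imwrite("pics/t2.png",T["frame"])
for n,s,r,z in(("large",(374,202),26,.038),("middle",(328,305),22,.022)):
    h=blob(T,s,r,"al"); e=cv2.fitEllipse(h); print(n,cv2.boundingRect(h),onz(T,e[0],z-.011),edge_center(T,h,z))
E
```

```text
time_s: 15.98
tool_pos: [0.5035, 0.0036, 0.0591]
tool_rot: [3.14, -0.01, -0.005]
ft_force: [-1.2, 0.7, 0.3]
grip_width: 0.0853
time_s: 16.35
tool_pos: [0.4484, 0.0308, 0.0593]
tool_rot: [3.14, -0.009, -0.003]
ft_force: [0.8, -1.0, 0.4]
grip_width: 0.0853
large (358, 187, 33, 35) [ 0.64046582 -0.05883763] [ 0.63878679 -0.05800849  0.03552804]
middle (307, 288, 44, 19) [0.44718082 0.03339179] [0.44052386 0.03338402 0.04401192]
```

```bash
python3 -m crank '[[[0,-14.5,-5,0,0.1,-0.5,0],[0,0,0,0,0,0,0]]]';python3 -m crank '[[[0,0,0,25,0,0,0],[0,0,0,20,0,0,0],[0,0,0,0,0,0,0]]]'
```

```text
time_s: 16.65
tool_pos: [0.4361, 0.0351, 0.0592]
tool_rot: [-3.141, -0.002, -0.005]
ft_force: [-0.6, 1.3, 0.3]
grip_width: 0.0854
time_s: 17.02
tool_pos: [0.4397, 0.0343, 0.0136]
tool_rot: [3.141, -0.006, -0.006]
ft_force: [0.3, -0.6, 0.2]
grip_width: 0.0854
```

```bash
python3 -m crank '[[[0,-4.5,-2,0,0,-0.3,-0.3],[0,0,0,0,0,0,0]]]';python3 -m crank '[[[0,0,0,14,0,0,0],[0,0,0,14,0,0,0],[0,0,0,11,0,0,0],[0,0,0,0,0,0,0]]]'
```

```text
time_s: 17.27
tool_pos: [0.4363, 0.0361, 0.0145]
tool_rot: [3.141, -0.002, -0.001]
ft_force: [-1.6, -0.3, 0.5]
grip_width: 0.0853
time_s: 17.77
tool_pos: [0.4396, 0.036, -0.0229]
tool_rot: [3.141, -0.009, -0.0]
ft_force: [0.8, 0.5, 0.3]
grip_width: 0.0854
```

```bash
python3 -m crank '[[[0,-5.5,0,4,0,-0.6,0],[0,0,0,0,0,0,0]]]';python3 -m crank '[[[170,0,0,0,0,0,0],[170,0,0,0,0,0,0],[170,0,0,0,0,0,0],[170,0,0,0,0,0,0]]]' 60
```

```text
time_s: 18.02
tool_pos: [0.4343, 0.036, -0.0265]
tool_rot: [3.141, 0.001, -0.0]
ft_force: [-0.5, -0.4, 0.7]
grip_width: 0.0856
time_s: 18.52
tool_pos: [0.4349, 0.0358, -0.0255]
tool_rot: [3.14, -0.001, 0.0]
ft_force: [-0.6, 0.1, -1.2]
grip_width: 0.0497
```

```bash
python3 -m crank '[[[170,0,0,-35,0,0,0],[170,0,0,-40,0,0,0],[170,50,20,0,0,0,0],[170,50,25,0,0,0,0],[170,50,25,0,0,0,0],[170,45,20,0,0,0,0],[170,0,0,0,0,0,0],[170,0,0,0,0,0,0]]]'
```

```text
time_s: 19.52
tool_pos: [0.6319, -0.0559, 0.0477]
tool_rot: [3.141, 0.005, 0.001]
ft_force: [0.1, 0.6, -1.2]
grip_width: 0.0499
```

```bash
python3 -m crank '[[[170,0,0,0,0,0,0]]]'
```

```text
time_s: 19.65
tool_pos: [0.6305, -0.0554, 0.0473]
tool_rot: [-3.141, 0.006, 0.001]
ft_force: [0.3, 1.2, -1.7]
grip_width: 0.0499
```

```bash
python3 -m crank '[[[170,10,3.5,0,0,0.4,0],[170,0,0,0,0,0,0]]]';python3 -m crank '[[[170,0,0,10,0,0,0],[170,0,0,10,0,0,0],[170,0,0,5,0,0,0],[170,0,0,0,0,0,0]]]'
```

```text
time_s: 19.9
tool_pos: [0.6398, -0.0582, 0.0476]
tool_rot: [-3.141, -0.001, 0.002]
ft_force: [0.7, -0.7, -2.0]
grip_width: 0.0495
time_s: 20.4
tool_pos: [0.6385, -0.0575, 0.0204]
tool_rot: [-3.141, 0.001, 0.002]
ft_force: [-0.3, -0.3, -1.5]
grip_width: 0.0502
```

```bash
python3 -m crank '[[[170,2,1,5,0,0,0],[170,0,0,0,0,0,0]]]';python3 -m crank '[[[170,0,0,3,0,0,0]]]'
```

```text
time_s: 20.65
tool_pos: [0.6409, -0.0587, 0.0151]
tool_rot: [-3.141, 0.001, 0.002]
ft_force: [-0.2, 0.6, -1.2]
grip_width: 0.0496
time_s: 20.78
tool_pos: [0.6414, -0.0588, 0.0124]
tool_rot: [-3.141, -0.0, 0.002]
ft_force: [-0.8, 0.7, 22.9]
grip_width: 0.0495
```

Contact came at the expected 0.0125, so it is seated. Releasing and going to the small disc.

```bash
python3 -m crank '[[[0,0,0,0,0,0,0],[0,0,0,0,0,0,0],[0,0,0,0,0,0,0],[0,0,0,-30,0,0,0],[0,0,0,-30,0,0,0],[0,3,-50,0,0,0,0],[0,3,-50,0,0,0,0],[0,4,-50,0,0,0,0]]]';python3 -m crank '[[[0,0,-50,0,0,0,0],[0,0,0,0,0,0,0],[0,0,0,0,0,0,0]]]'
```

```text
time_s: 21.78
tool_pos: [0.6534, 0.0903, 0.0761]
tool_rot: [3.141, -0.005, -0.005]
ft_force: [1.3, -0.0, -0.1]
grip_width: 0.0856
time_s: 22.15
tool_pos: [0.6537, 0.1455, 0.0765]
tool_rot: [3.142, -0.006, -0.0]
ft_force: [0.6, 0.1, -0.3]
grip_width: 0.0858
```

```bash
python3 -m crank '[[[0,-2.5,-7.5,0,0,-0.3,0],[0,0,0,0,0,0,0]]]';python3 -m crank '[[[0,0,0,25,0,0,0],[0,0,0,25,0,0,0],[0,0,0,10,0,0,0],[0,0,0,0,0,0,0]]]'
```

```text
time_s: 22.4
tool_pos: [0.6511, 0.1513, 0.0765]
tool_rot: [3.141, -0.0, -0.003]
ft_force: [-0.4, -0.4, -0.1]
grip_width: 0.0852
time_s: 22.9
tool_pos: [0.6527, 0.1479, 0.0163]
tool_rot: [3.141, -0.003, -0.007]
ft_force: [0.2, -0.1, 0.4]
grip_width: 0.0858
```

```bash
python3 -m crank '[[[0,-2,-5,0,0,-0.2,-0.4],[0,0,0,0,0,0,0]]]';python3 -m crank '[[[0,0,0,14,0,0,0],[0,0,0,14,0,0,0],[0,0,0,9,0,0,0],[0,0,0,0,0,0,0]]]'
```

```text
time_s: 23.15
tool_pos: [0.6519, 0.1531, 0.018]
tool_rot: [3.141, -0.002, 0.0]
ft_force: [-0.1, 0.3, 0.6]
grip_width: 0.0855
time_s: 23.65
tool_pos: [0.6519, 0.1533, -0.0213]
tool_rot: [3.141, -0.002, 0.001]
ft_force: [0.3, -0.3, -0.2]
grip_width: 0.0854
```

```bash
python3 -m crank '[[[0,-1,0,3,0,0,0],[0,0,0,0,0,0,0]]]';python3 -m crank '[[[210,0,0,0,0,0,0],[210,0,0,0,0,0,0],[210,0,0,0,0,0,0],[210,0,0,0,0,0,0],[210,0,0,0,0,0,0]]]' 60
```

```text
time_s: 23.9
tool_pos: [0.651, 0.1533, -0.0245]
tool_rot: [3.141, -0.002, 0.001]
ft_force: [-0.7, -0.4, -0.4]
grip_width: 0.0852
time_s: 24.52
tool_pos: [0.6519, 0.1533, -0.0232]
tool_rot: [3.141, -0.004, 0.001]
ft_force: [0.8, 0.1, -0.2]
grip_width: 0.0356
```

```bash
python3 -m crank '[[[210,0,0,-50,0,0,0],[210,0,0,-50,0,0,0],[210,-2,50,-5,0,0,0],[210,-3,50,0,0,0,0],[210,-3,50,0,0,0,0],[210,-3,50,0,0,0,0],[210,0,0,0,0,0,0],[210,0,0,0,0,0,0]]]';python3 -m crank '[[[210,0,0,0,0,0,0]]]'
```

```text
time_s: 25.52
tool_pos: [0.6401, -0.0511, 0.0834]
tool_rot: [3.141, -0.003, 0.003]
ft_force: [-0.1, -0.6, -0.5]
grip_width: 0.0356
time_s: 25.65
tool_pos: [0.6401, -0.0501, 0.0832]
tool_rot: [3.141, -0.003, 0.004]
ft_force: [0.4, 0.3, -1.8]
grip_width: 0.0352
```

```bash
python3 -m crank '[[[210,1,9,0,0,-0.2,0.2],[210,0,0,0,0,0,0]]]';python3 -m crank '[[[210,0,0,13,0,0,0],[210,0,0,13,0,0,0],[210,0,0,6,0,0,0],[210,0,0,0,0,0,0]]]'
```

```text
time_s: 25.9
tool_pos: [0.6413, -0.0576, 0.0831]
tool_rot: [3.141, 0.001, 0.003]
ft_force: [-0.3, -0.5, 0.2]
grip_width: 0.0359
time_s: 26.4
tool_pos: [0.6404, -0.0564, 0.0477]
tool_rot: [-3.141, 0.003, 0.004]
ft_force: [-0.2, -0.9, -1.1]
grip_width: 0.0352
```

```bash
python3 -m crank '[[[210,0.5,2.5,0,0,0,0.2],[210,0,0,0,0,0,0]]]';python3 -m crank '[[[210,0,0,7,0,0,0],[210,0,0,0,0,0,0]]]';python3 -m crank '[[[210,0,0,4,0,0,0]]]'
```

```text
time_s: 26.65
tool_pos: [0.6414, -0.0592, 0.0479]
tool_rot: [-3.141, 0.003, 0.0]
ft_force: [0.5, -0.5, -0.6]
grip_width: 0.036
time_s: 26.9
tool_pos: [0.6416, -0.0594, 0.041]
tool_rot: [-3.141, 0.002, -0.0]
ft_force: [-0.3, -0.7, -0.3]
grip_width: 0.0358
time_s: 27.02
tool_pos: [0.642, -0.0594, 0.0373]
tool_rot: [-3.141, 0.001, -0.0]
ft_force: [-0.2, -0.5, -0.8]
grip_width: 0.0353
```

```bash
python3 -m crank '[[[210,0,0,1.5,0,0,0]]]'; python3 -m crank '[[[210,0,0,1,0,0,0]]]'
```

```text
time_s: 27.15
tool_pos: [0.642, -0.0594, 0.0366]
tool_rot: [-3.142, 0.001, 0.0]
ft_force: [-2.6, 0.7, 10.0]
grip_width: 0.0354
time_s: 27.28
tool_pos: [0.642, -0.0595, 0.0367]
tool_rot: [3.141, 0.0, 0.0]
ft_force: [-1.8, -0.1, 5.8]
grip_width: 0.0357
```

Seated at 0.0367 (expected 0.0368). I'll release and go to the handle at travel height.

```bash
python3 -m crank '[[[0,0,0,0,0,0,0],[0,0,0,0,0,0,0],[0,0,0,0,0,0,0],[0,0,0,-35,0,0,0],[0,0,0,-40,0,0,0],[0,-30,-50,0,0,0,0],[0,-30,-50,0,0,0,0],[0,-30,-50,0,0,0,0]]]';python3 -m crank '[[[0,-30,-50,0,0,0,0],[0,-30,-50,0,0,0,0],[0,-30,-45,0,0,0,0],[0,-20,-20,0,0,0,0],[0,0,0,0,0,0,0],[0,0,0,0,0,0,0]]]'
```

```text
time_s: 28.28
tool_pos: [0.554, 0.0907, 0.1127]
tool_rot: [-3.141, -0.003, -0.007]
ft_force: [0.5, 0.1, 0.3]
grip_width: 0.0856
time_s: 29.02
tool_pos: [0.4397, 0.2643, 0.1127]
tool_rot: [-3.14, -0.005, -0.002]
ft_force: [1.2, -0.5, -0.2]
grip_width: 0.0856
```

Run:
```python
from h import *
T=vision.camera("top");print(robot.read_state()["tool_pos"])
cv2.imwrite("pics/st.png",cv2.resize(T["frame"][140:390,170:510],None,fx=2.3,fy=2.3,interpolation=cv2.INTER_CUBIC))
for z in(.082,): print(proj(T,(.6412,-.059,z)))
h=blob(T,(376,196),40,"al"); print(cv2.boundingRect(h))
```

```text
[0.43969641 0.2641599  0.11261493]
[376.35017097 198.97909854]
(358, 188, 33, 34)
```

View pics/st.png

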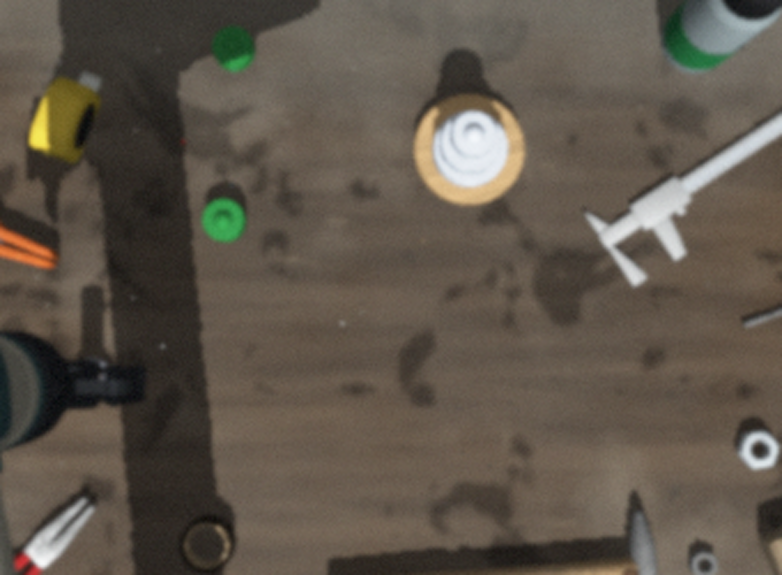

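The stack of three is nested on the stand, with the small disc's boss at crop (474,130). Measuring the small disc's centre for the handle.

```bash
python3 - <<'E'
from h import *
T=vision.camera("top")
g=lambda x,y:(170+x/2.3-.3,140+y/2.3-.3)
print("boss",onz(T,g(474,131),.085))
S=vision.camera("scene")
for c,n in((T,"t"),(S,"s")):
    p=proj(c,(.6412,-.059,.05)); u,v=int(p[0]),int(p[1])
    cv2.imwrite(f"pics/z{n}.png",cv2.resize(c["frame"][v-32:v+32,u-32:u+32],None,fx=6,fy=6,interpolation=cv2.INTER_CUBIC)); print(n,u-32,v-32)
cv2.imwrite("pics/zz.png",np.hstack([cv2.imread("pics/zt.png"),cv2.imread("pics/zs.png")]))
E
python3 -m crank '[[[0,-4.5,-13.5,0,-0.1,-0.3,0],[0,0,0,0,0,0,0]]]'
```

```text
boss [ 0.64521858 -0.05765627]
t 342 169
s 321 186
time_s: 29.42
tool_pos: [0.4366, 0.2772, 0.1125]
tool_rot: [-3.141, 0.001, -0.007]
ft_force: [-0.2, 0.2, -0.1]
grip_width: 0.0851
```

View pics/zz.png

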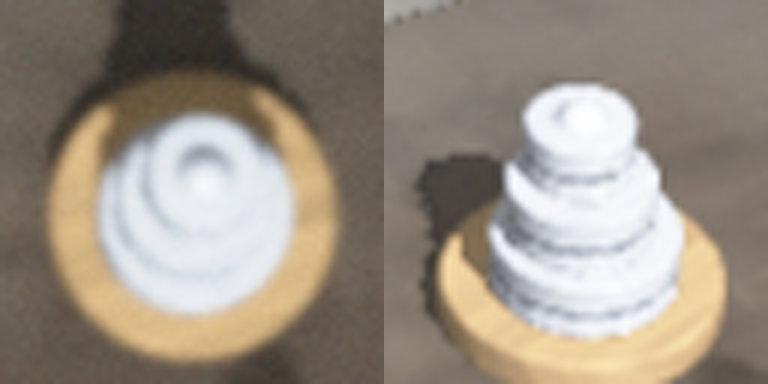

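The stack is nested concentrically. The small disc's top is at about (203,170) in the left crop and (582,125) in the right.

```bash
python3 - <<'E'
from h import *
T=vision.camera("top");S=vision.camera("scene")
print(onz(T,(342+203/6-.4,169+170/6-.4),.082),onz(S,(321+198/6-.4,186+125/6-.4),.082))
print("mid",onz(T,(342+196/6-.4,169+192/6-.4),.060),onz(S,(321+198/6-.4,186+185/6-.4),.060))
E
python3 -m crank '[[[0,-1.5,-0.5,25,0,0,-0.4],[0,0,0,25,0,0,0],[0,0,0,0,0,0,0]]]'
```

```text
[ 0.64521545 -0.05724834] [ 0.64076669 -0.05746419]
mid [ 0.6418061  -0.05693442] [ 0.63646098 -0.05603699]
time_s: 29.9
tool_pos: [0.4358, 0.277, 0.062]
tool_rot: [3.141, -0.001, 0.0]
ft_force: [-0.7, 0.0, -0.6]
grip_width: 0.0858
```

```bash
python3 -m crank '[[[0,0,-0.5,20,0,0,0],[0,0,0,20,0,0,0],[0,0,0,14,0,0,0],[0,0,0,0,0,0,0]]]'
```

```text
time_s: 30.4
tool_pos: [0.4393, 0.2786, 0.0101]
tool_rot: [-3.139, -0.007, -0.0]
ft_force: [-0.2, -0.8, -0.0]
grip_width: 0.0853
```

```bash
python3 -m crank '[[[0,-4,1,10,-0.2,-0.4,0],[0,0,0,0,0,0,0]]]'
```

```text
time_s: 30.65
tool_pos: [0.4361, 0.278, 0.0007]
tool_rot: [3.141, -0.002, -0.0]
ft_force: [-0.0, 0.4, 0.4]
grip_width: 0.0852
```

```bash
python3 -m crank '[[[0,-1,0,1,0,0,0],[240,0,0,0,0,0,0],[240,0,0,0,0,0,0],[240,0,0,0,0,0,0],[240,0,0,0,0,0,0],[240,0,0,0,0,0,0],[240,0,0,0,0,0,0]]]' 60
```

```text
time_s: 31.52
tool_pos: [0.4359, 0.2784, 0.0008]
tool_rot: [-3.141, -0.004, 0.0]
ft_force: [-0.1, -0.5, -0.1]
grip_width: 0.0204
```

```bash
python3 -m crank '[[[240,0,0,-40,0,0,0],[240,0,0,-40,0,0,0],[240,0,0,-40,0,0,0],[240,25,48,0,0,0,0],[240,30,48,0,0,0,0],[240,30,48,0,0,0,0],[240,30,48,0,0,0,0],[240,0,0,0,0,0,0]]]';python3 -m crank '[[[240,0,0,0,0,0,0]]]'
```

```text
time_s: 32.52
tool_pos: [0.5531, 0.0818, 0.1226]
tool_rot: [3.141, -0.002, 0.004]
ft_force: [-1.1, 0.9, -1.9]
grip_width: 0.0206
time_s: 32.65
tool_pos: [0.5522, 0.0819, 0.122]
tool_rot: [-3.141, -0.0, 0.003]
ft_force: [-0.3, 0.8, -1.1]
grip_width: 0.0205
```

```bash
python3 -m crank '[[[240,30,45,0,0,0,0],[240,30,45,0,0,0,0],[240,28,40,0,0,0,0],[240,5,5,0,0,0,0],[240,0,0,0,0,0,0],[240,0,0,0,0,0,0]]]'
```

```text
time_s: 33.4
tool_pos: [0.6431, -0.0455, 0.1199]
tool_rot: [-3.137, 0.006, 0.014]
ft_force: [0.1, 0.4, -1.2]
grip_width: 0.0207
```

```bash
python3 -m crank '[[[240,0,12.5,0,-0.25,0.5,0.8],[240,0,0,0,0,0,0]]]';python3 -m crank '[[[240,0,0,8,0,0,0],[240,0,0,7,0,0,0],[240,0,0,0,0,0,0]]]'
```

```text
time_s: 33.65
tool_pos: [0.6419, -0.0565, 0.1202]
tool_rot: [-3.141, -0.002, 0.002]
ft_force: [-0.9, 0.5, -1.4]
grip_width: 0.0203
time_s: 34.02
tool_pos: [0.6412, -0.0559, 0.1041]
tool_rot: [-3.141, -0.001, 0.002]
ft_force: [0.0, -0.2, -1.5]
grip_width: 0.0204
```

```bash
python3 -m crank '[[[240,1.5,2,0,0,0.1,0],[240,0,0,0,0,0,0]]]';python3 -m crank '[[[240,0,0,8,0,0,0],[240,0,0,8,0,0,0],[240,0,0,0,0,0,0]]]'
```

```text
time_s: 34.28
tool_pos: [0.643, -0.0581, 0.1039]
tool_rot: [-3.141, -0.003, 0.002]
ft_force: [-0.1, 0.5, -1.5]
grip_width: 0.0206
time_s: 34.65
tool_pos: [0.643, -0.0581, 0.0867]
tool_rot: [-3.14, -0.003, 0.002]
ft_force: [0.3, 0.5, -0.7]
grip_width: 0.0207
```

```bash
python3 -m crank '[[[240,0,0,2.5,0,0,0]]]';python3 -m crank '[[[240,0,0,1.5,0,0,0]]]';python3 -m crank '[[[240,0,0,1,0,0,0]]]'
```

```text
time_s: 34.78
tool_pos: [0.6432, -0.0581, 0.0842]
tool_rot: [-3.141, -0.004, 0.002]
ft_force: [0.7, -1.3, -0.9]
grip_width: 0.0203
time_s: 34.9
tool_pos: [0.6432, -0.0581, 0.0827]
tool_rot: [-3.14, -0.003, 0.002]
ft_force: [-0.8, 0.1, 4.4]
grip_width: 0.0204
time_s: 35.02
tool_pos: [0.6433, -0.0581, 0.0827]
tool_rot: [-3.141, -0.004, 0.002]
ft_force: [-1.5, 0.2, 5.7]
grip_width: 0.0203
```

Seated at 0.0827 (expected 0.0828). Releasing and rising straight up.

```bash
python3 -m crank '[[[0,0,0,0,0,0,0],[0,0,0,0,0,0,0],[0,0,0,0,0,0,0],[0,0,0,-20,0,0,0],[0,0,0,-30,0,0,0],[0,0,0,-40,0,0,0],[0,0,0,-20,0,0,0]]]';python3 -m crank '[[[0,-50,-40,0,0,0,0],[0,-50,-50,0,0,0,0],[0,-50,-50,0,0,0,0],[0,-30,-50,0,0,0,0],[0,-20,-40,0,0,0,0],[0,0,0,0,0,0,0],[0,0,0,0,0,0,0],[0,0,0,0,0,0,0]]]'
python3 - <<'E'
from h import *
T=vision.camera("top"); S=vision.camera("scene")
cv2.imwrite("pics/fin.png",np.hstack([cv2.resize(c["frame"][v-65:v+65,u-65:u+65],None,fx=3,fy=3,interpolation=cv2.INTER_CUBIC) for c,u,v in((T,376,195),(S,354,205))]))
E
```

```text
time_s: 35.9
tool_pos: [0.6423, -0.0581, 0.1933]
tool_rot: [-3.14, -0.001, 0.002]
ft_force: [-0.3, -0.2, -0.3]
grip_width: 0.0855
time_s: 36.9
tool_pos: [0.45, 0.1659, 0.1945]
tool_rot: [-3.14, -0.011, -0.001]
ft_force: [-0.3, 0.7, 0.2]
grip_width: 0.0858
```

View pics/fin.png

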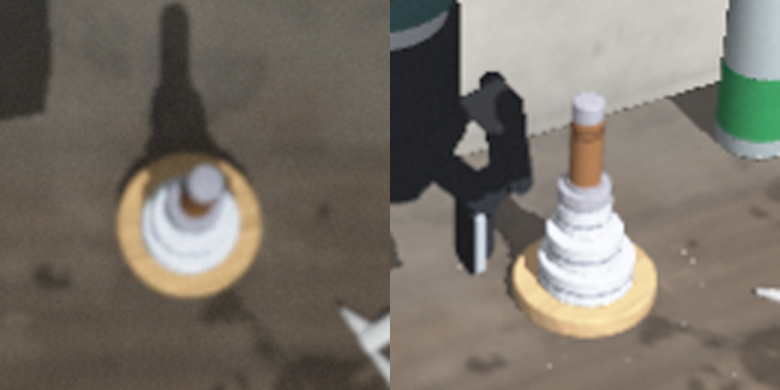

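The complete stack stands upright on the stand, with the handle head at left crop (205,183) and right crop (588,105). The gripper is clear. Handing in.

```bash
python3 -c "
from station import robot
print(robot.job_done())"
```

```text
the job is handed in; nothing more can be done
None
```

The bearing-driver set is stacked on the stand: large, middle and small disc, then the handle upright on top. Everything is released, and the job was handed in at about 37 s; no verdict was reported.

**Last checks:**
- **Seating:** each piece met contact force within about 0.2 mm of its expected seated height.
- **Final pictures:** the two final views show the stack upright and nested, with the gripper clear.
- **Left alone:** I never reached for the green look-alikes, tape measure, caliper or spring clamp. I saw no sign that they moved, but I did not measure their final positions.

**What failed or disagreed:**
- **First grasp missed:** the jaws shut on top of the large disc's boss, at about 16 N. The reported tool height reads about 27.5 mm lower than the true height. I saw this from the finger shadows and confirmed it by touching the bench at up to 33 N, then worked with that offset.
- **Camera disagreement:** the two cameras differ by 4–5 mm in x for the small and middle discs. Within each view the two discs sit about 4 mm apart, inside the 8 mm limit.

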